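# Pin a spacer pack in its jig

### The arm

A 6-joint arm with a two-finger parallel gripper is mounted at the origin on a cart in front of the work surface, level with it; the furniture and walls round the work are solid. World frame = base frame: x ahead of the robot, y to its left, z up, the work surface at z = 0. Lengths are in m, angles in rad, forces in N, time in s.
With the tool pointing down it reaches from about 0.25 to 0.725 m from the base axis. Payload 4 kg.
Tool frame: the origin (TCP) lies midway between the tips of the shut fingers; the grasp point (between the pads) lies bot.pinch_z behind it (bot.pinch_z is the distance from the TCP to the grasp point, in m); z points along the fingers, y is the direction in which the jaws open and shut (so a half turn about z gives the same grasp; the last joint's range is limited). The gripper opens to 85 mm and grips with 20 to 120 N. Pads are 22 mm wide; open, the fingers measure 114 mm over their backs; the gripper's body (76 mm by 85 mm) begins 54 mm behind the grasp point. The pads swing forward as they close: fully open they stand 13 mm farther back than shut.
Start: joints at [-1.154, 0.241, 0.005, 1.335, 0, 1.571], TCP at [0.202, -0.457, 0.231] pointing down, gripper open.
Joint ranges: [-2.72, 2.72], [-1.05, 1.87], [-1.09, 1.28], [-1.99, 2.15], [-1.42, 1.44], [-3.14, 3.14]. Speed limits (rad/s): [2.79, 2.79, 3.14, 3.14, 3.14, 3.14].

### API

Orientations are given as a unit quaternion [x, y, z, w].
In Python, from workcell import bot gives the robot as it stands. The module is installed in compiled form; this text tells all that it offers.
- The arm moves only by the tool move_arm, never from a script. Its argument "series" is a list that holds one entry, the list of rows, each a list of 7 numbers: the shift along the world's x, y, z in cm, then the turn, a rotation vector about the world's x, y, z in degrees, then the opening, from 0 (shut) to 1 (fully open). A call has exactly 5 rows; each row shifts and turns the pose as measured when the row begins; what a row does not reach is not made up. A row lasts 1/10 s, in which the tool goes at most 50 mm and 8.59 degrees, less where a joint would pass 70% of its speed; a pose out of reach is approached as far as the arm can. A call with a gripper value outside its range is refused whole. The fingers move at their own pace and stop on an object; the grip force is fixed at half the most. Time passes only in rows, so rows that do not move let the fingers close, or fill a call up. It gives the time, the measured TCP pose, the force and the opening at its end, in the units of the state.
- bot.get_obs(): the state, without advancing time (a new reading comes with each control period).
- bot.camera(name): name is "scene" or "top" or "wrist"; returns (picture, depth): 400x640x3 uint8, red, green, blue; 400x640 float32, m along the optical axis (not along the pixel's ray), 0 where there is no reading.
- bot.camera_info(name): a dict with "vfov" (degrees; the focal length in pixels is half the picture's height over the tangent of half this angle, whatever the lens; pixels are square), "cx", "cy" (the principal point, pixels), "cam_to_world" (4x4, takes a point from camera to world coordinates); the wrist camera has in their place "tool_from_camera" (4x4, takes a point from camera to tool coordinates, whose origin is the TCP and whose axes are the flange's). Camera axes: x right, y down, z forward; pixel columns grow to the right and rows downward; lengths in m; the calibration is good to about 2 mm. The wrist camera is an equidistant fisheye: a pixel r from the principal point sees the ray r / f radians off the axis. A picture is of the moment at which its call begins: read the wrist's pose just before it. camera_info takes no time and is no camera call.
- bot.job_done(): hands the job in, once; it reports no verdict.
Trained networks look in the newest picture that a camera, given by its name, has taken for a name from the list of things; names that differ only in an ending like _2 or _b are one class to them, and where a whole thing is asked for, a point or a joint stands for the part that bears it (a point fixed in the world has none). Each returns a list of dicts, best first, with "confidence" (0 to 1); they miss things now and then, are a little off and sometimes report something else, mostly with a low value. They report only what shows in the picture. A call takes as long as a camera call.
- bot.find_in(camera, target): "at" ([x, y, z] in m, in world coordinates, good to about 4 mm: the middle of the surface that is visible of it).
The state is a dict: "clock": time; "joint_pos": joint angles; "joint_vel": joint speeds; "tau": joint torques, N m; "eef_pos": TCP position; "tool_rot": TCP orientation; "ft_force": force on the tool from outside, world axes, zero at the start; "ft_torque": the same for the moment, N m; "grip_width": finger opening in m.
Only numpy, scipy, OpenCV 4.12 (cv2) and the standard library are available. Lean on these libraries where they do the work, as an engineer would, in place of code of your own. Each camera call takes 0.05 s, during which the arm holds its last target.

### The job

Pin the three staggered spacer plates in the jig together and to the jig: the blue-handled locating pin must pass through the holes of all three plates and on into the single hole in the channel floor, which lies hidden under the pack, somewhat nearer to the green end than the plates' own holes are now, and must be pressed fully home until its collar lies on the top plate. Find the hole by feel and go gently: never drive the pin hard against the plates or the jig. Leave the other things on the bench where they are and let go of the pin.

Things in the scene. Friction and masses are not known exactly. Their poses are not given: they have to be found in the camera images.
- jig: Pinning jig fixed to the worktop; origin: centre of its underside, z up. Dark base 100 x 264 mm (x, y); along y an open-topped channel between two 16 mm thick grey rails: 52 mm wide (x -26..26), 216 mm long (y -108..108), floor 24 mm and rail tops 50 mm above the origin. A red block closes its -y end, a green one its +y end (tops 48.5 mm above the origin)
- jig_floor (a point): Point on the channel floor at the jig's x = y = 0, axes as the jig's. The floor has one 14.5 mm hole on the centre line (x = 0), hidden under the lowest plate at the start: set anew for each job, anywhere from y = -1.5 to 20.5 mm, and 15 to 40 mm further towards the green end than the lowest plate's own hole. It is 18 mm deep; a stiff brass plunger in it begins 9 mm below the floor
- plate_low_hole (a point): Middle (half-way up, on the axis) of the hole of the lowest of three loose spacer plates stacked in the channel: steel, 50 x 60 x 9 mm (x, y, z) with one 14 mm through hole on its lengthwise centre line, 18 mm from its middle towards the red end
- plate_mid_hole (a point): Middle of the hole of the middle spacer plate: brass coloured, 50 x 60 x 9 mm (x, y, z) with one 14 mm through hole on its lengthwise centre line, 18 mm from its middle towards the red end
- plate_top_hole (a point): Middle of the hole of the uppermost spacer plate: pale aluminium, 50 x 60 x 9 mm (x, y, z) with one 14 mm through hole on its lengthwise centre line, 18 mm from its middle towards the red end. The plates have 1 mm play in the channel on each side and slide easily along it (they may cling to the pin a little), at first staggered by 4 to 10 mm. The stack is 27 mm high, 1 mm above the rails
- pin_grip (a point): Centre of the blue square grip (24 x 24 mm, 34 mm high, sides along its x and y) of the steel locating pin. Along its axis (z up) the nose lies 63 mm below this point, the collar's underside 21 mm below, the grip's top 17 mm above. 0.11 kg. It stands loose in the wooden block
- pin_collar (a point): Point on the pin's axis at the underside of its collar (30 mm in diameter, 4 mm thick), 42 mm above the nose
- pin: The locating pin; origin at the tip of its nose, z up along the shank. Shank 12 mm in diameter and 42 mm long up to the collar; its lowest 3.5 mm taper to 9.6 mm diameter
- pin_block: Wooden block 60 x 60 x 40 mm fixed to the worktop, with a 34 mm deep, 15 mm wide hole in which the pin stands at the start. Origin: centre of its underside
- plunger (a joint): How far the brass plunger in the floor hole has been pushed down, m (0 at the start). It has no spring: it gives way under a push of about 6 N and stays where it is left. With the pin fully home (collar on the plates, plates on the floor) it reads about 0.006
- tape_roll: Bystander: brown roll of tape, 108 mm in diameter, 48 mm high
- spanner: Bystander: steel spanner lying flat, 29 x 156 x 8 mm
- glue_brush: Bystander: flat glue brush with a wooden handle, 34 x 178 x 11 mm
- tally_counter: Bystander: white hand tally counter, 45 x 54 x 24 mm
- plate_low: The lowest spacer plate; origin at the centre of its underside (its upper face 9 mm above), x across and y along the channel towards the green end, z up; about 0.12 kg
- plate_mid: The middle spacer plate; origin at the centre of its underside (its upper face 9 mm above), x across and y along the channel towards the green end, z up; about 0.12 kg
- plate_top: The uppermost spacer plate; origin at the centre of its underside (its upper face 9 mm above), x across and y along the channel towards the green end, z up; about 0.12 kg

How it is judged:
At the end, for the whole second after the job is handed in: Pin at rest, upright within 0.08 rad, through all three plates (nose within 4 mm of each hole's axis, seen from above); collar within 2.5 mm of the top plate and of its height when fully home; plunger pushed down more than 3.5 mm; plates flat within 0.05 rad (value of joint plunger above 0.0035 m and angle between pin's own z axis and vertical below 0.08 rad and z of pin_collar in the frame of plate_top below 0.0115 m and z of pin_collar in the frame of jig below 0.0535 m and linear speed of pin below 0.02 m/s and horizontal distance between each of plate_low_hole, plate_mid_hole, plate_top_hole and pin below 0.004 m and angle between each of plate_low, plate_mid, plate_top's own z axis and vertical below 0.05 rad); the robot touches nothing.
It fails at once if the pin was forced: more than 50 N between the pin and the jig (contact force between pin and jig above 50 N).
It fails at once if the pin was forced: more than 50 N between the pin and a plate (contact force between pin and plate_low above 50 N).
It fails at once if the pin was forced: more than 50 N between the pin and a plate (contact force between pin and plate_mid above 50 N).
It fails at once if the pin was forced: more than 50 N between the pin and a plate (contact force between pin and plate_top above 50 N).
It fails at once if another thing on the bench was moved by more than 20 mm (distance of any of tape_roll, spanner, glue_brush, tally_counter from where it was at the start of the episode above 0.02 m).
It also fails if it takes over 72 s, if anything falls off the work surface, if the arm or the gripper's body presses on something with over 40 N, if the wrist force passes 120 N, or if a joint passes its speed limit or range.

## Working session

There is one attempt and no reset: what is moved stays moved. The work goes in short steps, Python scripts to look and compute and a tool call to move; the robot and the scene stay as the last step left them, time stands still between calls to the robot, and variables do not carry over. Pictures are saved under pics/ and viewed, and the job is handed in when it is done.

Besides the shell and the picture viewer there is one more tool, called after "Emit:" as name([rows], argument=value, ...), one row to a line, values as JSON. move_arm: Moves the arm, as the interface text tells. Its arguments: {"type":"object","properties":{"series":{"type":"array","items":{"type":"array","items":{"type":"array","items":{"type":"number"}}}}},"required":["series"]}

```bash
mkdir -p pics; python3 - <<'E'
from workcell import bot
import cv2,numpy as np
o=bot.get_obs()
print({k:np.round(v,3) for k,v in o.items()},bot.pinch_z)
for n in ["scene","top"]:
    p,d=bot.camera(n); cv2.imwrite(f"pics/{n}0.png",p[:,:,::-1]); np.savez(f"{n}0.npz",p=p,d=d)
    i=bot.camera_info(n); print(n,i["vfov"],i["cx"],i["cy"],np.round(i["cam_to_world"],4).tolist())
    for t in ["pin_grip","jig","plate_top","plate_top_hole","pin_block","pin_collar"]:
        print(n,t,[(np.round(r["at"],4),round(r["confidence"],2)) for r in bot.find_in(n,t)][:2])
print(bot.get_obs()["clock"])
E
```

```text
{'clock': np.float64(0.0), 'joint_pos': array([-1.154,  0.241,  0.004,  1.335, -0.   ,  1.571]), 'joint_vel': array([ 0.   ,  0.   ,  0.   , -0.001, -0.001,  0.001]), 'tau': array([ 1.0000e-03, -3.7232e+01,  2.5241e+01,  1.7000e-02,  0.0000e+00,
       -0.0000e+00]), 'eef_pos': array([ 0.202, -0.457,  0.23 ]), 'tool_rot': array([ 0.978,  0.207, -0.   , -0.001]), 'ft_force': array([-0.476, -1.095, -0.431]), 'ft_torque': array([-0.011,  0.031, -0.026]), 'grip_width': np.float64(0.085)} 0.0187
scene 43.062450539083805 321.6136368501144 203.88906326048416 [[0.9569, -0.2473, 0.1521, 0.227], [-0.2902, -0.8267, 0.482, -0.7856], [0.0066, -0.5054, -0.8629, 1.4114], [0.0, 0.0, 0.0, 1.0]]
scene pin_grip [(array([ 0.5268, -0.2032,  0.084 ]), 0.52)]
scene jig [(array([0.494 , 0.0231, 0.0392]), 0.79)]
scene plate_top [(array([0.4997, 0.0486, 0.0513]), 0.81)]
scene plate_top_hole [(array([0.5055, 0.0441, 0.0493]), 0.78)]
scene pin_block [(array([ 0.514 , -0.209 ,  0.0437]), 0.95)]
scene pin_collar []
top 42.21309748898381 326.4862817335483 195.19927383424883 [[0.0172, -0.9966, 0.08, 0.34], [-0.9998, -0.0166, 0.008, -0.0379], [-0.0067, -0.0801, -0.9968, 1.8802], [0.0, 0.0, 0.0, 1.0]]
top pin_grip [(array([ 0.5226, -0.1972,  0.0832]), 0.37)]
top jig [(array([0.4973, 0.0497, 0.0418]), 0.7)]
top plate_top [(array([0.4988, 0.053 , 0.054 ]), 0.73)]
top plate_top_hole [(array([0.4966, 0.0554, 0.051 ]), 0.56)]
top pin_block [(array([0.5699, 0.3241, 0.0217]), 0.71), (array([ 0.5173, -0.1957,  0.0398]), 0.68)]
top pin_collar []
0.7
```

View pics/scene0.png

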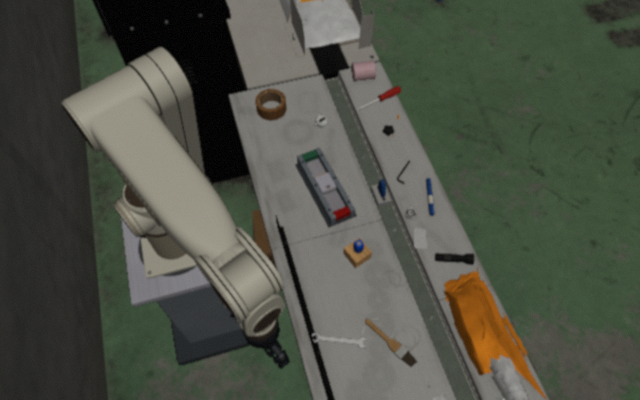

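View pics/top0.png

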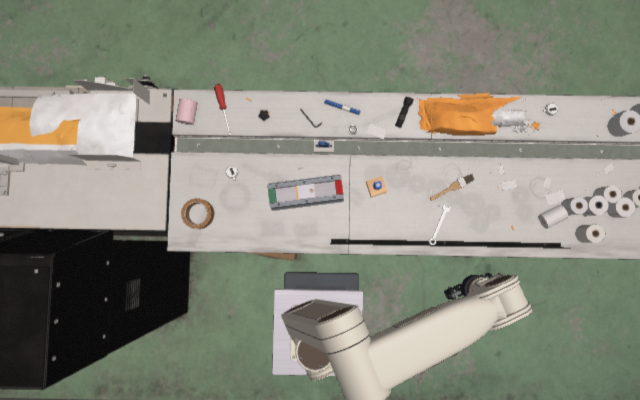

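Emit:
move_arm([
  [[3.2,3.6,1,0,0,0,1],[3.2,3.6,1,0,0,0,1],[3.2,3.6,1,0,0,0,1],[3.2,3.6,1,0,0,0,1],[3.2,3.6,1,0,0,0,1]],
])

```text
clock: 1.2
eef_pos: [0.3618, -0.276, 0.2809]
tool_rot: [0.98, 0.199, -0.001, -0.0]
ft_force: [0.5, 0.2, 0.1]
grip_width: 0.0854
```

Emit:
move_arm([
  [[3.2,3.6,1,0,0,0,1],[3.2,3.6,1,0,0,0,1],[3.2,3.6,1,0,0,0,1],[3.2,3.6,1,0,0,0,1],[3.2,3.6,1,0,0,0,1]],
])

```text
clock: 1.7
eef_pos: [0.5231, -0.0918, 0.3332]
tool_rot: [0.98, 0.199, 0.001, 0.001]
ft_force: [-0.3, -0.8, 0.8]
grip_width: 0.0853
```

```bash
cat > h.py <<'E'
from workcell import bot
import cv2,numpy as np
from scipy.spatial.transform import Rotation as R
np.set_printoptions(suppress=True,precision=4)
def snap(name):
    o=bot.get_obs(); p,d=bot.camera("wrist"); cv2.imwrite(f"pics/{name}.png",p[:,:,::-1])
    i=bot.camera_info("wrist"); T=np.eye(4);T[:3,:3]=R.from_quat(o["tool_rot"]).as_matrix();T[:3,3]=o["eef_pos"]
    np.savez(f"{name}.npz",p=p,d=d,W=T@i["tool_from_camera"],f=200/np.tan(np.radians(i["vfov"]/2)),c=[i["cx"],i["cy"]])
    st(); return p,d
def st():
    o=bot.get_obs(); r=R.from_quat(o["tool_rot"]).as_matrix()
    print("t",round(float(o["clock"]),2),"p",np.round(o["eef_pos"],4),"zaxis",r[:,2].round(4),"yaw_y",round(float(np.degrees(np.arctan2(r[1,1],r[0,1]))),2),"F",o["ft_force"].round(2),"M",o["ft_torque"].round(3),"w",round(float(o["grip_width"]),4))
def ray(s,u,v):
    x=u-s["c"][0];y=v-s["c"][1];r=np.hypot(x,y);th=r/s["f"]
    k=np.where(r>1e-9,np.tan(th)/np.maximum(r,1e-9),1/s["f"])
    return np.stack([x*k,y*k,np.ones_like(x*k)],-1)
def pz(s,u,v,z):  # intersect with world plane z
    d=ray(s,np.asarray(u,float),np.asarray(v,float))@s["W"][:3,:3].T;o=s["W"][:3,3]
    return o+d*((z-o[2])/d[...,2])[...,None]
def pc(s):
    v,u=np.mgrid[0:400,0:640]; P=ray(s,u.astype(float),v.astype(float))*s["d"][...,None]
    return P@s["W"][:3,:3].T+s["W"][:3,3]
def ortho(s,x0,x1,y0,y1,z,res=0.0005):
    """world top-down rectified picture at plane z: rows=x descending, cols=y descending"""
    xs=np.arange(x1,x0,-res);ys=np.arange(y1,y0,-res);X,Y=np.meshgrid(xs,ys,indexing="ij")
    P=np.stack([X,Y,np.full_like(X,z)],-1)-s["W"][:3,3];C=P@s["W"][:3,:3]
    rr=np.hypot(C[...,0],C[...,1]);th=np.arctan2(rr,C[...,2]);k=th*s["f"]/np.maximum(rr,1e-9)
    return cv2.remap(s["p"][:,:,::-1].copy(),(C[...,0]*k+s["c"][0]).astype(np.float32),(C[...,1]*k+s["c"][1]).astype(np.float32),cv2.INTER_CUBIC)
E
python3 - <<'E'
from h import *
snap("w1"); i=bot.camera_info("wrist"); print(i)
for t in ["pin_grip","jig","plate_top","plate_top_hole","plate_mid","plate_low","pin_block"]:
    print(t,[(np.round(r["at"],4),round(r["confidence"],2)) for r in bot.find_in("wrist",t)][:2])
E
```

```text
t 1.75 p [ 0.5279 -0.0862  0.3337] zaxis [ 0.0076  0.0027 -1.    ] yaw_y -66.62 F [3.85 1.1  2.35] M [ 0.078 -0.268  0.008] w 0.0852
{'vfov': 65.70646984690485, 'cx': 308.65351848888724, 'cy': 200.63602436513298, 'tool_from_camera': array([[-0.0013, -0.9656, -0.2602,  0.0657],
       [ 1.    , -0.0013, -0.0001,  0.0005],
       [-0.0002, -0.2602,  0.9656, -0.1427],
       [ 0.    ,  0.    ,  0.    ,  1.    ]])}
pin_grip [(array([ 0.5281, -0.1955,  0.0863]), 0.55), (array([0.5064, 0.0318, 0.0494]), 0.18)]
jig [(array([0.508 , 0.03  , 0.0494]), 0.87)]
plate_top [(array([0.4994, 0.0499, 0.0504]), 0.96)]
plate_top_hole [(array([0.5023, 0.0505, 0.0526]), 0.73), (array([ 0.5377, -0.4919,  0.0071]), 0.4)]
plate_mid [(array([0.5012, 0.0837, 0.045 ]), 0.65), (array([0.4203, 0.4242, 0.035 ]), 0.23)]
plate_low [(array([ 0.5378, -0.4904,  0.0092]), 0.55)]
pin_block [(array([ 0.5335, -0.1897,  0.0427]), 0.94)]
```

View pics/w1.png

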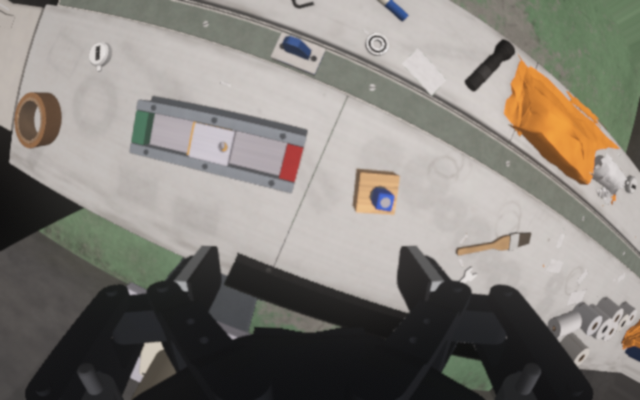

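Emit:
move_arm([
  [[-0.6,3.2,-3,0,0,-6,1],[-0.6,3.2,-3,0,0,-6,1],[-0.6,3.2,-3,0,0,-4,1],[-0.6,3.2,-3,0,0,0,1],[0,0,0,0,0,0,1]],
])

```text
clock: 2.6
eef_pos: [0.4931, 0.0284, 0.21]
tool_rot: [0.999, 0.045, 0.002, 0.003]
ft_force: [0.9, 0.1, 0.2]
grip_width: 0.0853
```

```bash
python3 - <<'E'
from h import *
st();bot.camera("wrist");bot.camera("wrist");bot.camera("wrist")
snap("w2"); s=np.load("w2.npz")
cv2.imwrite("pics/o2.png",ortho(s,.43,.57,-.1,.2,.051,.0004))
E
```

```text
t 2.6 p [0.4931 0.0284 0.21  ] zaxis [ 0.005  -0.0056 -1.    ] yaw_y -84.82 F [0.88 0.07 0.19] M [-0.039  0.027  0.013] w 0.0853
t 2.8 p [0.4986 0.0258 0.2156] zaxis [ 0.017  -0.0064 -0.9998] yaw_y -85.04 F [-0.08  0.25  0.93] M [-0.006  0.052 -0.018] w 0.0854
```

View pics/w2.png

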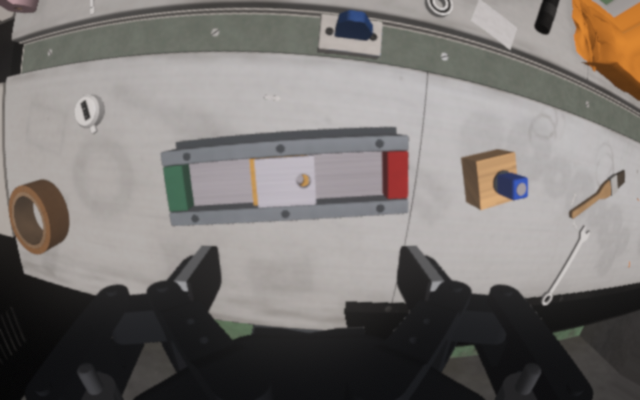

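View pics/o2.png

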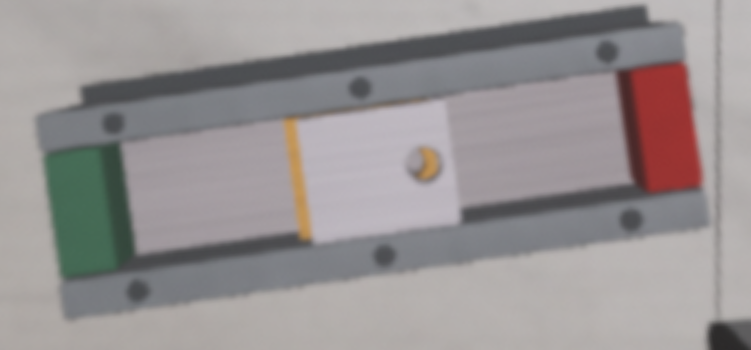

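```bash
python3 - <<'E'
from h import *
s=dict(np.load("w2.npz")); P=pc(s); th=np.radians(8.0); ex=np.array([np.cos(th),np.sin(th)]);ey=np.array([-np.sin(th),np.cos(th)])
c=np.array([.5016,.0504]); q=P[...,:2]-c; a=q@ex;b=q@ey;z=P[...,2]
m=(abs(a)<.12)&(abs(b)<.16)&(s["d"]>0)
# rails
r=m&(abs(z-.05)<.006)&(abs(abs(a)-.034)<.012)
print("rail z",np.median(z[r]), "rail a extents",np.percentile(a[r],[1,99]),"b",np.percentile(b[r],[1,99]))
for side in(-1,1):
    k=r&(a*side>0); f=np.polyfit(b[k],a[k],1);print(side,f, a[k].min(),a[k].max())
for xx in (-.015,0,.015):
    for b0 in np.arange(-.06,.09,.002):
        k=m&(abs(a-xx)<.004)&(abs(b-b0)<.001)
        if k.sum(): print(round(b0*1000),round(float(np.median(z[k]))*1000,1),end=" | ")
    print()
E
```

```text
rail z 0.04993152830240516 rail a extents [-0.0413  0.0418] b [-0.128   0.1286]
-1 [-0.0026 -0.0324] -0.04244596775256641 -0.02201642765236084
1 [-0.0025  0.0333] 0.02200502791229454 0.042601803272830724
-60 294.9 | -58 24.4 | -56 24.1 | -54 23.6 | -52 23.6 | -50 23.7 | -48 23.9 | -46 24.0 | -44 23.8 | -42 24.0 | -40 23.8 | -38 24.2 | -36 23.9 | -34 24.0 | -32 24.3 | -30 50.8 | -28 51.0 | -26 51.0 | -24 50.8 | -22 50.9 | -20 50.9 | -18 51.1 | -16 51.0 | -14 51.2 | -12 51.3 | -10 51.1 | -8 50.8 | -6 50.7 | -4 50.8 | -2 51.5 | 0 51.2 | 2 51.2 | 4 51.1 | 6 50.6 | 8 50.8 | 10 51.1 | 12 50.9 | 14 51.3 | 16 51.2 | 18 238.1 | 20 244.9 | 22 287.0 | 24 284.2 | 26 281.9 | 28 279.7 | 30 279.0 | 32 42.8 | 34 280.1 | 36 300.1 | 38 289.7 | 40 286.2 | 42 286.5 | 44 286.1 | 46 285.1 | 48 283.2 | 50 24.6 | 52 24.4 | 54 23.9 | 56 24.1 | 58 24.0 | 60 24.4 | 62 24.2 | 64 23.9 | 66 23.9 | 68 24.1 | 70 24.0 | 72 24.4 | 74 23.8 | 76 23.9 | 78 24.0 | 80 23.5 | 82 24.0 | 84 24.0 | 86 24.1 | 88 24.2 | 
-60 317.0 | -58 315.9 | -56 314.9 | -54 313.5 | -52 313.2 | -50 314.0 | -48 314.6 | -46 315.8 | -44 294.1 | 
[... 790 characters left out ...]
 | -46 24.0 | -44 24.5 | -42 24.0 | -40 25.5 | -38 309.8 | -36 25.5 | -34 313.6 | -32 315.1 | -30 50.9 | -28 51.2 | -26 51.1 | -24 51.1 | -22 50.9 | -20 50.9 | -18 51.3 | -16 316.0 | -14 314.9 | -12 313.6 | -10 313.0 | -8 313.3 | -6 313.9 | -4 314.8 | -2 313.9 | 0 312.0 | 2 51.2 | 4 51.2 | 6 51.5 | 8 51.6 | 10 170.7 | 12 290.7 | 14 51.6 | 16 50.9 | 18 51.1 | 20 51.2 | 22 51.0 | 24 50.9 | 26 50.8 | 28 51.7 | 30 42.2 | 32 41.8 | 34 42.6 | 38 23.4 | 40 24.5 | 42 23.9 | 44 24.4 | 46 23.5 | 48 24.0 | 50 24.1 | 52 23.9 | 54 24.0 | 56 24.3 | 58 24.1 | 60 24.2 | 62 24.0 | 64 23.9 | 66 24.4 | 68 24.3 | 70 24.0 | 72 23.8 | 74 24.3 | 76 24.1 | 78 23.9 | 80 23.8 | 82 24.4 | 84 23.4 | 86 24.0 | 88 23.8 |
```

Emit:
move_arm([
  [[-1.6,0.3,-3.8,0.4,1,3,1],[-1.6,0.3,-3.8,0,0,0,1],[-1.6,0.3,-3.8,0,0,0,1],[0,0,0,0,0,0,1],[0,0,0,0,0,0,1]],
])

```text
clock: 3.3
eef_pos: [0.4583, 0.0288, 0.1079]
tool_rot: [0.998, 0.065, 0.01, 0.0]
ft_force: [1.1, 0.3, 1.5]
grip_width: 0.0858
```

```bash
python3 - <<'E'
from h import *
st();bot.camera("wrist")
snap("w3"); s=np.load("w3.npz")
cv2.imwrite("pics/o3.png",ortho(s,.465,.545,0.0,.1,.051,.00015))
P=pc(s); th=np.radians(8.14); ex=np.array([np.cos(th),np.sin(th)]);ey=np.array([-np.sin(th),np.cos(th)])
c=np.array([.5018,.0504]); q=P[...,:2]-c; a=q@ex;b=q@ey;z=P[...,2]
m=(s["d"]>0)&(z<.07)
for xx in (-.012,-.003,0,.003,.012):
    print("x",xx)
    for b0 in np.arange(-.036,.045,.001):
        k=m&(abs(a-xx)<.0015)&(abs(b-b0)<.0005)
        if k.sum(): print(round(b0*1000),round(float(np.median(z[k]))*1000,1),end=" | ")
    print()
r=m&(abs(z-.05)<.006)&(abs(abs(a)-.034)<.012)
for side in(-1,1):
    k=r&(a*side>0); f=np.polyfit(b[k],a[k],1);print(side,f, np.percentile(a[k],[1,99]))
E
```

```text
t 3.3 p [0.4583 0.0288 0.1079] zaxis [ 0.0204  0.0012 -0.9998] yaw_y -82.58 F [1.09 0.29 1.49] M [-0.026 -0.01   0.001] w 0.0858
t 3.4 p [0.4586 0.029  0.1082] zaxis [ 0.0207  0.0013 -0.9998] yaw_y -82.56 F [-0.18 -0.84 -0.12] M [-0.004 -0.005  0.036] w 0.0853
x -0.012
-36 24.5 | -35 23.9 | -34 23.8 | -32 50.7 | -31 51.4 | -30 50.9 | -29 51.7 | -28 51.1 | -27 51.0 | -26 51.1 | -25 50.7 | -24 51.0 | -23 51.9 | -22 50.9 | -21 51.1 | -20 51.3 | -19 51.5 | -18 51.6 | -17 51.2 | -16 51.1 | -15 51.2 | -14 51.2 | -13 51.4 | -12 51.2 | -11 51.3 | -10 51.3 | -9 51.0 | -8 51.3 | -7 50.7 | -6 51.0 | -5 51.6 | -4 51.7 | -3 51.2 | -2 50.9 | -1 51.3 | 0 52.3 | 1 50.8 | 2 50.8 | 3 51.3 | 4 51.1 | 5 51.0 | 6 51.0 | 7 50.6 | 8 51.3 | 9 50.9 | 10 51.5 | 11 50.8 | 12 51.7 | 13 50.9 | 14 51.6 | 15 50.7 | 16 51.1 | 17 50.8 | 18 51.2 | 19 50.9 | 20 50.9 | 21 51.0 | 22 51.1 | 23 51.1 | 24 50.9 | 25 50.7 | 26 50.5 | 27 51.2 | 28 50.1 | 30 41.7 | 31 42.2 | 32 42.0 | 33 42.5 | 34 41.9 | 35 42.3 | 40 24.0 | 41 24.5 | 42 23.9 | 43 24.1 | 44 24.5 | 
x -0.003
-36 25.2 | -35 24.1 | -34 25.0 | -32 51.0 | -31 51.4 |
[... 2438 characters left out ...]
 | -21 51.2 | -20 51.4 | -19 51.5 | -18 51.5 | -17 51.1 | -16 51.0 | -15 51.1 | -14 50.7 | -13 51.2 | -12 51.4 | -11 51.0 | -10 51.1 | -9 50.8 | -8 51.6 | -7 51.4 | -6 50.9 | -5 51.0 | -4 50.7 | -3 51.0 | -2 51.0 | -1 51.0 | 0 51.3 | 1 50.6 | 2 51.1 | 3 50.6 | 4 51.5 | 5 51.0 | 6 51.2 | 7 51.0 | 8 51.0 | 9 51.4 | 10 51.2 | 11 51.8 | 12 51.3 | 13 51.1 | 14 51.3 | 15 50.7 | 16 51.3 | 17 51.2 | 18 50.7 | 19 51.7 | 20 51.4 | 21 51.1 | 22 50.9 | 23 51.3 | 24 51.2 | 25 52.0 | 26 51.3 | 27 50.5 | 28 51.3 | 30 42.5 | 31 42.3 | 32 42.5 | 33 41.7 | 34 42.4 | 35 41.4 | 39 25.2 | 40 24.3 | 41 24.1 | 42 24.1 | 43 24.4 | 44 24.2 | 
-1 [-0.0016 -0.0328] [-0.0421 -0.0224]
1 [-0.001   0.0327] [0.0224 0.0413]
```

View pics/w3.png

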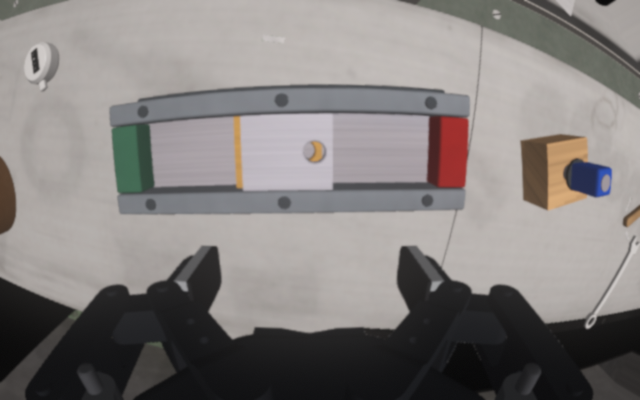

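View pics/o3.png

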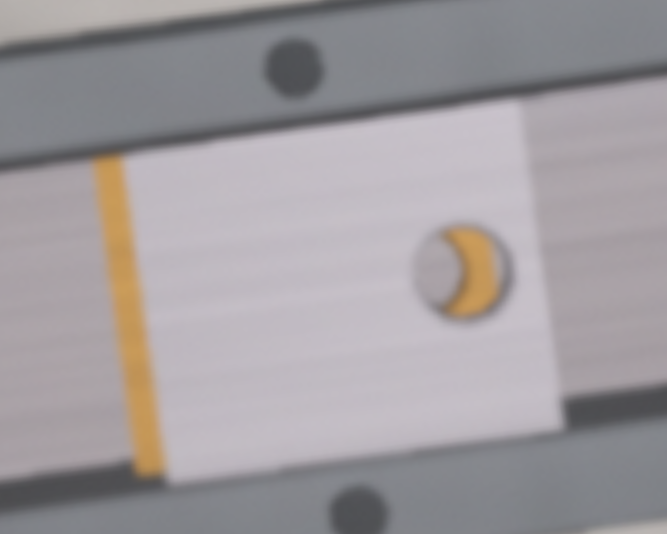

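Emit:
move_arm([
  [[0.3,-4,2,0,0,0,1],[0.3,-4.4,2,0,0,0,1],[0.3,-4.6,2,0,0,0,1],[0.3,-4.6,2,0,0,0,1],[0.3,-4.6,1,0,1.2,0,1]],
])

```text
clock: 3.9
eef_pos: [0.4846, -0.1927, 0.2121]
tool_rot: [0.997, 0.071, 0.012, 0.003]
ft_force: [1.7, -0.1, 0.0]
grip_width: 0.0854
```

```bash
python3 - <<'E'
from h import *
st();bot.camera("wrist");bot.camera("wrist");bot.camera("wrist")
snap("w4"); s=np.load("w4.npz")
print([(np.round(r["at"],4),round(r["confidence"],2)) for r in bot.find_in("wrist","pin_grip")][:2])
P=pc(s);z=P[...,2]
m=(s["d"]>0)&(abs(P[...,0]-.525)<.06)&(abs(P[...,1]+.195)<.06)
print(np.histogram(z[m],bins=np.arange(-.005,.12,.005)))
k=m&(z>.07); zt=np.percentile(z[k],95); k=m&(abs(z-zt)<.003); print(zt,k.sum(),P[k].mean(0)); 
print(cv2.minAreaRect((P[k][:,:2]*1000).astype(np.float32)))
k=m&(abs(z-.04)<.003); print(cv2.minAreaRect((P[k][:,:2]*1000).astype(np.float32)))
cv2.imwrite("pics/o4.png",ortho(s,.48,.57,-.25,-.14,float(zt),.0002))
E
```

```text
t 3.9 p [ 0.4846 -0.1927  0.2121] zaxis [ 0.025  -0.0036 -0.9997] yaw_y -81.9 F [ 1.68 -0.08  0.03] M [ 0.028 -0.083  0.018] w 0.0854
t 4.1 p [ 0.4838 -0.1918  0.2091] zaxis [ 0.0216 -0.002  -0.9998] yaw_y -82.07 F [-0.52  0.35  0.11] M [0.033 0.025 0.024] w 0.0853
[(array([ 0.5277, -0.1998,  0.0858]), 0.74)]
(array([5051, 2151,    0,    0,    0,    0,    0,    0, 1135, 1480,    2,
         53,    5,    8,    4,    5,    8,  144,  584,    0,    0,    0,
          0,    0]), array([-0.005,  0.   ,  0.005,  0.01 ,  0.015,  0.02 ,  0.025,  0.03 ,
        0.035,  0.04 ,  0.045,  0.05 ,  0.055,  0.06 ,  0.065,  0.07 ,
        0.075,  0.08 ,  0.085,  0.09 ,  0.095,  0.1  ,  0.105,  0.11 ,
        0.115]))
0.3135772474304555 5837 [ 0.4959 -0.1958  0.3128]
((494.0282897949219, -194.58767700195312), (19.807270050048828, 122.0712890625), 7.601841449737549)
((525.3690185546875, -202.72840881347656), (60.671077728271484, 60.66781997680664), 18.865234375)
```

View pics/w4.png

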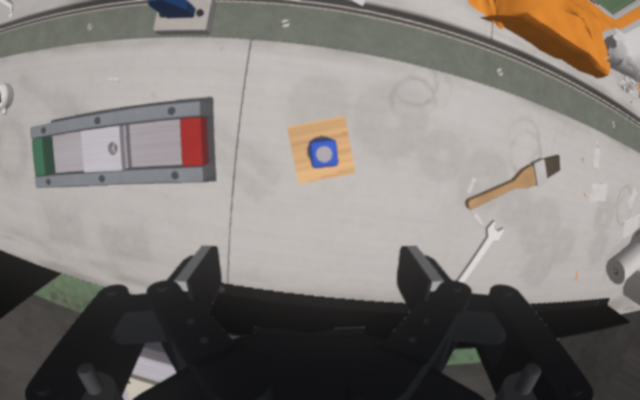

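View pics/o4.png

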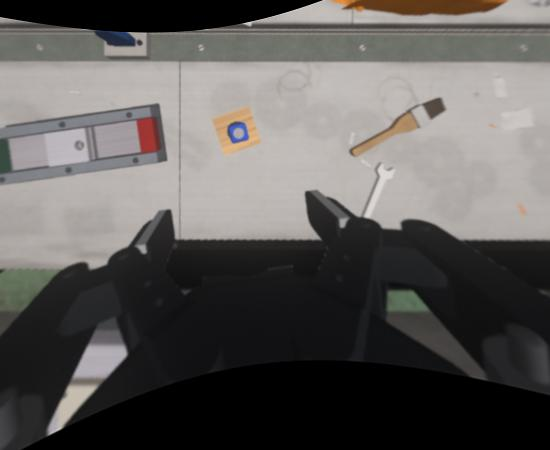

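```bash
python3 - <<'E'
from h import *
s=np.load("w4.npz")
P=pc(s);z=P[...,2]
m=(s["d"]>0)&(abs(P[...,0]-.525)<.03)&(abs(P[...,1]+.2)<.03)
k=m&(z>.083)&(z<.1); print(np.median(z[k]),k.sum(),P[k].mean(0)); 
print(cv2.minAreaRect((P[k][:,:2]*1000).astype(np.float32)))
cv2.imwrite("pics/o4.png",ortho(s,.495,.555,-.235,-.165,.086,.00013))
E
```

```text
0.08606049085879458 713 [ 0.5256 -0.2025  0.086 ]
((525.155029296875, -202.7815399169922), (24.550920486450195, 24.609325408935547), 13.953972816467285)
```

View pics/o4.png

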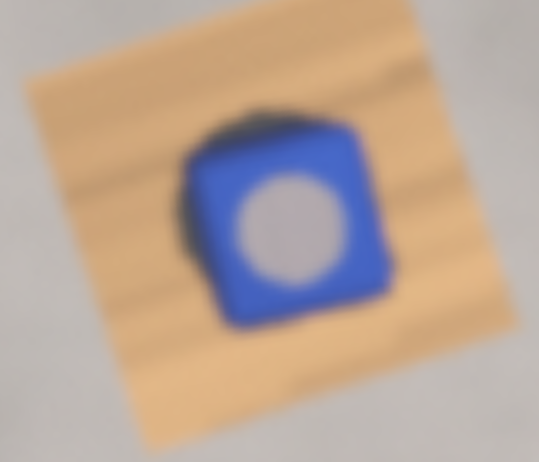

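Emit:
move_arm([
  [[2,-0.5,-3.5,0,0,3,1],[2,-0.5,-3.5,0,0,3,1],[0,0,0,0,1.2,0,1],[0,0,0,0,0,0,1],[0,0,0,0,0,0,1]],
])

```text
clock: 4.65
eef_pos: [0.5259, -0.1951, 0.141]
tool_rot: [0.992, 0.128, 0.001, -0.0]
ft_force: [-0.3, 0.5, -0.4]
grip_width: 0.0857
```

```bash
python3 - <<'E'
from h import *
st()
E
```

```text
t 4.65 p [ 0.5259 -0.1951  0.141 ] zaxis [ 0.0023  0.0006 -1.    ] yaw_y -75.31 F [-0.26  0.52 -0.38] M [ 0.031 -0.024  0.005] w 0.0857
```

Emit:
move_arm([
  [[0,-0.8,0,0,0,0,1],[0,0,-2,0,0,0,1],[0,0,-2,0,0,0,1],[0,0,0,0,0,0,1],[0,0,0,0,0,0,1]],
])

```text
clock: 5.15
eef_pos: [0.5283, -0.2051, 0.109]
tool_rot: [0.992, 0.128, 0.007, 0.003]
ft_force: [-0.2, 0.7, -0.0]
grip_width: 0.0852
```

```bash
python3 - <<'E'
from h import *
st()
E
```

```text
t 5.15 p [ 0.5283 -0.2051  0.109 ] zaxis [ 0.0144 -0.0051 -0.9999] yaw_y -75.32 F [-0.22  0.67 -0.03] M [ 0.049  0.015 -0.025] w 0.0852
```

Emit:
move_arm([
  [[-0.3,0.2,-1.5,0.3,0.8,0,1],[0,0,-1.5,0,0,0,1],[0,0,0,0,0,0,1],[0,0,0,0,0,0,1],[0,0,0,0,0,0,1]],
])

```text
clock: 5.65
eef_pos: [0.5269, -0.2042, 0.0818]
tool_rot: [0.992, 0.127, 0.002, 0.001]
ft_force: [-0.1, -0.5, -0.5]
grip_width: 0.0855
```

```bash
python3 - <<'E'
from h import *
st()
E
```

```text
t 5.65 p [ 0.5269 -0.2042  0.0818] zaxis [ 0.005  -0.0018 -1.    ] yaw_y -75.37 F [-0.07 -0.47 -0.51] M [-0.03  -0.056  0.008] w 0.0855
```

Emit:
move_arm([
  [[-0.2,0.2,-1.5,0.2,0.4,0,1],[0,0,-1.2,0,0,0,1],[0,0,0,0,0,0,1],[0,0,0,0,0,0,1],[0,0,0,0,0,0,1]],
])

```text
clock: 6.15
eef_pos: [0.525, -0.2021, 0.053]
tool_rot: [0.992, 0.127, -0.001, -0.001]
ft_force: [-0.1, 0.6, 0.1]
grip_width: 0.0855
```

```bash
python3 - <<'E'
from h import *
st()
E
```

```text
t 6.15 p [ 0.525  -0.2021  0.053 ] zaxis [-0.0019  0.0018 -1.    ] yaw_y -75.36 F [-0.07  0.57  0.11] M [ 0.005 -0.001  0.04 ] w 0.0855
```

Emit:
move_arm([
  [[0,0,0.2,0,0,0,1],[0,0,0,0,0,0,0],[0,0,0,0,0,0,0],[0,0,0,0,0,0,0],[0,0,0,0,0,0,0]],
])

```text
clock: 6.65
eef_pos: [0.526, -0.2024, 0.0564]
tool_rot: [0.992, 0.127, 0.0, -0.0]
ft_force: [-0.4, 0.9, -0.9]
grip_width: 0.028
```

Emit:
move_arm([
  [[0,0,0,0,0,0,0],[0,0,0,0,0,0,0],[0,0,0,0,0,0,0],[0,0,0,0,0,0,0],[0,0,0,0,0,0,0]],
])

```text
clock: 7.15
eef_pos: [0.5262, -0.2025, 0.0566]
tool_rot: [0.992, 0.127, 0.0, -0.0]
ft_force: [-0.0, -0.3, 0.5]
grip_width: 0.0233
```

```bash
python3 - <<'E'
from h import *
st()
E
```

```text
t 7.15 p [ 0.5262 -0.2025  0.0566] zaxis [ 0.0009  0.0007 -1.    ] yaw_y -75.36 F [-0.03 -0.27  0.54] M [ 0.019 -0.031  0.006] w 0.0233
```

Emit:
move_arm([
  [[0,0,2,0,0,0,0],[0,0,3,0,0,0,0],[0,0,3,0,0,0,0],[0,3,0,0,0,-3.5,0],[0,3,0,0,0,-3,0]],
])

```text
clock: 7.65
eef_pos: [0.5251, -0.1438, 0.137]
tool_rot: [0.998, 0.066, -0.0, -0.001]
ft_force: [0.0, 0.3, -0.3]
grip_width: 0.0227
```

```bash
python3 - <<'E'
from h import *
st()
E
```

```text
t 7.65 p [ 0.5251 -0.1438  0.137 ] zaxis [-0.001   0.0025 -1.    ] yaw_y -82.44 F [ 0.03  0.27 -0.34] M [ 0.027 -0.026  0.008] w 0.0227
```

Emit:
move_arm([
  [[-0.4,4,0,0,0,0,0],[-0.5,4.2,0,0,0,0,0],[-0.5,4.2,0,0,0,0,0],[-0.5,4,0,0,0,0,0],[0,0,0,0,0,0,0]],
])

```text
clock: 8.15
eef_pos: [0.5045, 0.0278, 0.137]
tool_rot: [0.998, 0.066, 0.0, -0.002]
ft_force: [0.1, -0.5, -1.2]
grip_width: 0.0229
```

```bash
python3 - <<'E'
from h import *
bot.camera("wrist");bot.camera("wrist")
snap("w5")
E
```

```text
t 8.3 p [0.5056 0.0235 0.1371] zaxis [ 0.0009  0.0012 -1.    ] yaw_y -82.78 F [ 0.22  0.06 -0.81] M [-0.039 -0.101 -0.031] w 0.0228
```

View pics/w5.png

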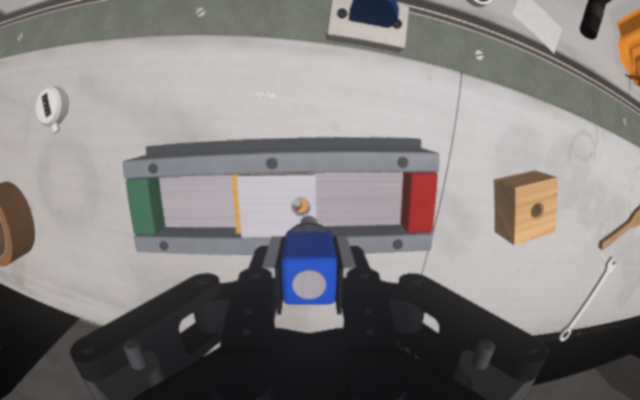

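```bash
python3 - <<'E'
from h import *
s=np.load("w5.npz")
i=bot.camera_info("wrist")
T=s["W"]@np.linalg.inv(i["tool_from_camera"])
P=pc(s); Q=(P-T[:3,3])@T[:3,:3]  # tool frame
d=s["d"]
for (u,v) in [(309,285),(300,275),(309,240),(309,228),(309,222),(306,219),(302,205)]:
    print(u,v,P[v,u].round(4),Q[v,u].round(4))
m=(abs(P[...,2]-.1666)<.004)&(abs(Q[...,0])<.03)&(abs(Q[...,1])<.03)&(d>0)
v,u=np.nonzero(m)
print(m.sum(), Q[m].mean(0)); print(cv2.minAreaRect((Q[m][:,:2]*1000).astype(np.float32)))
c=s["p"][180:310,230:390,::-1]; cv2.imwrite("pics/c5.png",cv2.resize(c,None,fx=5,fy=4.6,interpolation=cv2.INTER_CUBIC))
E
```

```text
309 285 [0.5037 0.0236 0.166 ] [-0.0017  0.0006 -0.0289]
300 275 [0.5086 0.028  0.1671] [ 0.0038 -0.0031 -0.03  ]
309 240 [0.5167 0.0253 0.1474] [ 0.0114  0.0006 -0.0103]
309 228 [0.5173 0.0254 0.133 ] [0.012  0.0006 0.0041]
309 222 [0.5198 0.0257 0.131 ] [0.0145 0.0006 0.0061]
306 219 [0.5097 0.0263 0.0964] [ 0.0046 -0.0012  0.0407]
302 205 [0.503  0.0292 0.0424] [-0.0017 -0.0049  0.0947]
3175 [ 0.0022  0.0004 -0.0293]
((-0.1782827377319336, 0.4235515594482422), (50.1921272277832, 24.350374221801758), 89.88534545898438)
```

View pics/c5.png

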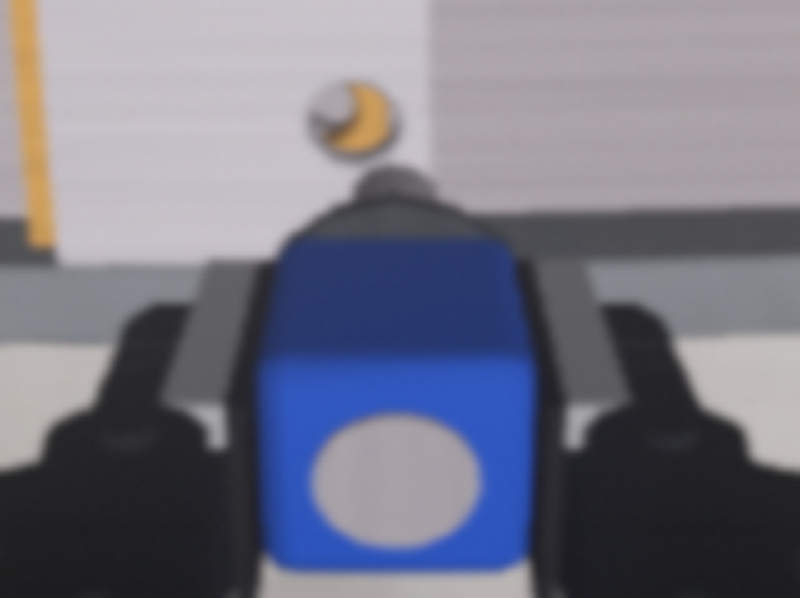

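```bash
python3 - <<'E'
from h import *
s=np.load("w5.npz"); i=bot.camera_info("wrist"); T=s["W"]@np.linalg.inv(i["tool_from_camera"])
h=pz(s,301,206.,.051); print(h,(h-T[:3,3])@T[:3,:3])
pin=T[:3,:3]@[-.0004,.0005,0]+T[:3,3]; print("pin",pin,"d",h-pin); st()
E
```

```text
[0.5046 0.03   0.051 ] [-0.0001 -0.0054  0.0861]
pin [0.505  0.0239 0.1371] d [-0.0004  0.006  -0.0861]
t 8.3 p [0.5056 0.0235 0.1371] zaxis [ 0.0009  0.0012 -1.    ] yaw_y -82.78 F [ 0.22  0.06 -0.81] M [-0.039 -0.101 -0.031] w 0.0228
```

Emit:
move_arm([
  [[-0.1,0.8,-1.3,0,0,0,0],[0,0,-1.3,0,0,0,0],[0,0,0,0,0,0,0],[0,0,0,0,0,0,0],[0,0,0,0,0,0,0]],
])

```text
clock: 8.8
eef_pos: [0.5062, 0.0254, 0.1111]
tool_rot: [0.998, 0.058, 0.001, 0.0]
ft_force: [-0.2, 0.0, -0.4]
grip_width: 0.0231
```

```bash
python3 - <<'E'
from h import *
st()
E
```

```text
t 8.8 p [0.5062 0.0254 0.1111] zaxis [ 0.0023 -0.0004 -1.    ] yaw_y -83.36 F [-0.15  0.01 -0.37] M [ 0.005  0.022 -0.02 ] w 0.0231
```

Emit:
move_arm([
  [[-0.1,0.5,-0.3,0,0,1,0],[0,0,0,0,0,0,0],[0,0,0,0,0,0,0],[0,0,0,0,0,0,0],[0,0,0,0,0,0,0]],
])

```text
clock: 9.3
eef_pos: [0.5064, 0.0299, 0.1096]
tool_rot: [0.998, 0.067, 0.003, 0.0]
ft_force: [0.6, 0.2, -1.1]
grip_width: 0.0227
```

```bash
python3 - <<'E'
from h import *
snap("w6");st(); s=np.load("w6.npz")
c=s["p"][130:310,210:400,::-1]; cv2.imwrite("pics/c6.png",cv2.resize(c,None,fx=3.3,fy=3.3,interpolation=cv2.INTER_CUBIC))
E
```

```text
t 9.35 p [0.5065 0.0299 0.1096] zaxis [ 0.0054 -0.0002 -1.    ] yaw_y -82.36 F [ 0.58  0.21 -1.51] M [-0.016  0.025  0.042] w 0.023
t 9.35 p [0.5065 0.0299 0.1096] zaxis [ 0.0054 -0.0002 -1.    ] yaw_y -82.36 F [ 0.58  0.21 -1.51] M [-0.016  0.025  0.042] w 0.023
```

View pics/c6.png

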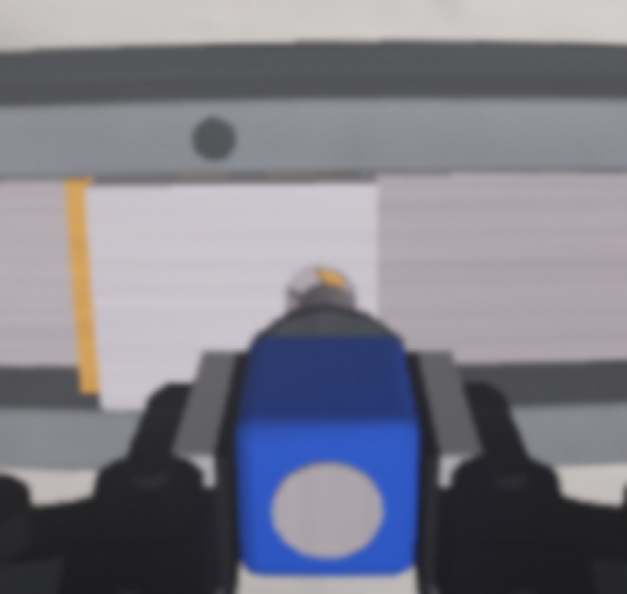

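Emit:
move_arm([
  [[-0.2,0.1,-0.4,0,0.3,0,0],[0,0,0,0,0,0,0],[0,0,0,0,0,0,0],[0,0,0,0,0,0,0],[0,0,0,0,0,0,0]],
])

```text
clock: 9.85
eef_pos: [0.5041, 0.0312, 0.1051]
tool_rot: [0.998, 0.067, -0.0, 0.0]
ft_force: [-0.2, 0.0, -0.4]
grip_width: 0.0231
```

```bash
python3 - <<'E'
from h import *
st()
E
```

```text
t 9.85 p [0.5041 0.0312 0.1051] zaxis [-0.0006 -0.0002 -1.    ] yaw_y -82.34 F [-0.17  0.02 -0.44] M [ 0.007 -0.069 -0.02 ] w 0.0231
```

Emit:
move_arm([
  [[0.05,0,-0.25,0,0,0,0],[0,0,-0.25,0,0,0,0],[0,0,0,0,0,0,0],[0,0,0,0,0,0,0],[0,0,0,0,0,0,0]],
])

```text
clock: 10.35
eef_pos: [0.5046, 0.0311, 0.0995]
tool_rot: [0.998, 0.067, -0.0, 0.0]
ft_force: [0.1, -0.3, -2.1]
grip_width: 0.0232
```

```bash
python3 - <<'E'
from h import *
st()
E
```

```text
t 10.35 p [0.5046 0.0311 0.0995] zaxis [-0.0007 -0.0002 -1.    ] yaw_y -82.35 F [ 0.06 -0.31 -2.07] M [ 0.044  0.012 -0.016] w 0.0232
```

Emit:
move_arm([
  [[0,0,-0.25,0,0,0,0],[0,0,-0.25,0,0,0,0],[0,0,0,0,0,0,0],[0,0,0,0,0,0,0],[0,0,0,0,0,0,0]],
])

```text
clock: 10.85
eef_pos: [0.5046, 0.0311, 0.0941]
tool_rot: [0.998, 0.067, -0.0, 0.0]
ft_force: [0.1, 0.6, -1.3]
grip_width: 0.0228
```

```bash
python3 - <<'E'
from h import *
st()
E
```

```text
t 10.85 p [0.5046 0.0311 0.0941] zaxis [-0.0007 -0.0002 -1.    ] yaw_y -82.35 F [ 0.07  0.59 -1.28] M [0.009 0.029 0.006] w 0.0228
```

Emit:
move_arm([
  [[-0.05,0.35,0,0,0,0,0],[-0.05,0.35,0,0,0,0,0],[0,0,0,0,0,0,0],[0,0,0,0,0,0,0],[0,0,0,0,0,0,0]],
])

```text
clock: 11.35
eef_pos: [0.5037, 0.0386, 0.0942]
tool_rot: [0.998, 0.067, -0.0, 0.001]
ft_force: [0.9, -0.9, -1.2]
grip_width: 0.0228
```

```bash
python3 - <<'E'
from h import *
st()
E
```

```text
t 11.35 p [0.5037 0.0386 0.0942] zaxis [-0.0004 -0.0012 -1.    ] yaw_y -82.34 F [ 0.92 -0.85 -1.17] M [-0.13   0.043  0.017] w 0.0228
```

Emit:
move_arm([
  [[0,0,-0.1,0,0,0,0],[0,0,-0.15,0,0,0,0],[0,0,-0.1,0,0,0,0],[0,0,0,0,0,0,0],[0,0,0,0,0,0,0]],
])

```text
clock: 11.85
eef_pos: [0.5039, 0.0385, 0.0905]
tool_rot: [0.998, 0.067, -0.0, 0.0]
ft_force: [0.2, 0.7, -0.9]
grip_width: 0.0232
```

```bash
python3 - <<'E'
from h import *
st()
E
```

```text
t 11.85 p [0.5039 0.0385 0.0905] zaxis [ 0.     -0.0009 -1.    ] yaw_y -82.36 F [ 0.2   0.72 -0.92] M [-0.061 -0.057  0.055] w 0.0232
```

Emit:
move_arm([
  [[0,0,-0.2,0,0,0,0],[0,0,-0.25,0,0,0,0],[0,0,0,0,0,0,0],[0,0,0,0,0,0,0],[0,0,0,0,0,0,0]],
])

```text
clock: 12.35
eef_pos: [0.5038, 0.0385, 0.0855]
tool_rot: [0.998, 0.067, -0.0, 0.0]
ft_force: [-0.2, -0.3, -1.0]
grip_width: 0.0232
```

```bash
python3 - <<'E'
from h import *
st()
E
```

```text
t 12.35 p [0.5038 0.0385 0.0855] zaxis [-0.0002 -0.0008 -1.    ] yaw_y -82.36 F [-0.22 -0.27 -0.95] M [-0.1    0.013  0.045] w 0.0232
```

```bash
python3 - <<'E'
from h import *
snap("w7"); s=np.load("w7.npz")
P=pc(s); th=np.radians(8.14); ex=np.array([np.cos(th),np.sin(th)]);ey=np.array([-np.sin(th),np.cos(th)])
c=np.array([.5018,.0504]); q=P[...,:2]-c; a=q@ex;b=q@ey;z=P[...,2]
m=(s["d"]>0)&(z<.07)
for xx in (.010,.016,.02):
    print("x",xx)
    for b0 in np.arange(-.04,.045,.001):
        k=m&(abs(a-xx)<.002)&(abs(b-b0)<.0005)
        if k.sum(): print(round(b0*1000),round(float(np.median(z[k]))*1000,1),end=" | ")
    print()
c=s["p"][130:310,210:400,::-1]; cv2.imwrite("pics/c7.png",cv2.resize(c,None,fx=3.3,fy=3.3,interpolation=cv2.INTER_CUBIC))
E
```

```text
t 12.4 p [0.5038 0.0385 0.0855] zaxis [-0.0002 -0.0009 -1.    ] yaw_y -82.36 F [-0.14 -0.14 -0.7 ] M [-0.087  0.005  0.029] w 0.023
x 0.01
-40 24.2 | -39 24.4 | -38 24.1 | -37 23.8 | -36 23.8 | -35 24.2 | -34 23.7 | -33 24.3 | -32 24.5 | -31 24.0 | -30 23.6 | -29 33.2 | -28 32.9 | -27 32.8 | -25 50.7 | -24 51.2 | -23 51.2 | -22 51.0 | -21 50.9 | -20 50.6 | -19 50.8 | -18 50.7 | -17 51.1 | -16 50.8 | -15 50.8 | -14 51.7 | -13 51.0 | -12 51.2 | -11 51.0 | -10 50.8 | -9 51.0 | -8 50.7 | -7 51.0 | -6 51.0 | -5 50.7 | -4 50.7 | -3 51.0 | -2 51.3 | -1 50.9 | 0 51.1 | 1 50.9 | 2 51.0 | 3 51.0 | 4 50.8 | 5 51.3 | 6 51.1 | 7 50.9 | 8 51.2 | 9 50.9 | 10 50.6 | 11 51.0 | 12 51.4 | 13 50.6 | 14 51.0 | 15 51.2 | 16 50.7 | 17 51.1 | 18 50.6 | 19 50.8 | 20 51.4 | 21 50.6 | 22 51.1 | 23 50.9 | 24 51.2 | 25 51.1 | 26 51.0 | 27 51.2 | 28 50.8 | 29 50.6 | 30 50.9 | 31 50.5 | 32 50.9 | 33 51.4 | 34 51.0 | 35 50.0 | 41 24.4 | 42 24.1 | 43 24.4 | 44 23.6 | 
x 0.016
-40 24.4 | -39 24.1 | -38 24.0 | -37 24.1 | -36 24.4 | -35 24.4 | -34 24.1 | -33 24.2 | -32 24.3 | -31 24.1 | -30 24.4 | -29 33.0 | -28 32.8 |
[... 796 characters left out ...]
| -28 33.4 | -27 33.3 | -26 35.0 | -25 51.1 | -24 51.4 | -23 51.2 | -22 51.2 | -21 51.3 | -20 51.0 | -19 51.1 | -18 50.8 | -17 50.7 | -16 51.3 | -15 50.9 | -14 51.2 | -13 51.1 | -12 51.3 | -11 51.0 | -10 51.2 | -9 50.8 | -8 51.1 | -7 50.7 | -6 51.0 | -5 50.8 | -4 51.1 | -3 50.7 | -2 51.4 | -1 51.1 | 0 50.8 | 1 51.3 | 2 51.2 | 3 50.8 | 4 51.1 | 5 51.1 | 6 51.3 | 7 50.8 | 8 51.1 | 9 50.7 | 10 51.0 | 11 51.2 | 12 50.9 | 13 51.2 | 14 51.3 | 15 50.9 | 16 51.2 | 17 51.0 | 18 51.0 | 19 51.2 | 20 51.0 | 21 50.4 | 22 51.0 | 23 51.1 | 24 51.0 | 25 51.3 | 26 51.1 | 27 50.7 | 28 50.8 | 29 50.6 | 30 51.1 | 31 50.8 | 32 50.9 | 33 51.1 | 34 51.0 | 35 51.4 | 40 23.9 | 41 24.1 | 42 24.7 | 43 23.1 | 44 24.7 |
```

View pics/c7.png

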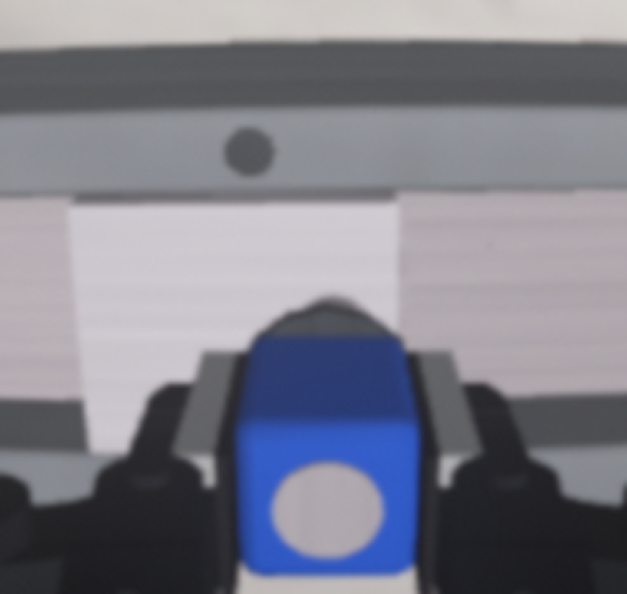

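Emit:
move_arm([
  [[0.03,-0.25,0,0,0,0,0],[0.03,-0.25,0,0,0,0,0],[0,0,0,0,0,0,0],[0,0,0,0,0,0,0],[0,0,0,0,0,0,0]],
])

```text
clock: 12.9
eef_pos: [0.5044, 0.0338, 0.0856]
tool_rot: [0.998, 0.067, -0.0, -0.001]
ft_force: [-0.6, 0.4, -0.5]
grip_width: 0.0232
```

```bash
python3 - <<'E'
from h import *
st()
E
```

```text
t 12.9 p [0.5044 0.0338 0.0856] zaxis [-0.0003  0.0011 -1.    ] yaw_y -82.34 F [-0.64  0.35 -0.5 ] M [0.162 0.029 0.017] w 0.0232
```

Nose is about at the low hole; descend.

Emit:
move_arm([
  [[0,-0.02,-0.1,0,0,0,0],[0,0,-0.15,0,0,0,0],[0,0,-0.1,0,0,0,0],[0,0,0,0,0,0,0],[0,0,0,0,0,0,0]],
])

```text
clock: 13.4
eef_pos: [0.5046, 0.0338, 0.082]
tool_rot: [0.998, 0.067, 0.0, -0.001]
ft_force: [-0.3, 0.7, 0.0]
grip_width: 0.0233
```

```bash
python3 - <<'E'
from h import *
st()
E
```

```text
t 13.4 p [0.5046 0.0338 0.082 ] zaxis [ 0.0002  0.0015 -1.    ] yaw_y -82.32 F [-0.28  0.71  0.04] M [0.175 0.046 0.015] w 0.0233
```

Emit:
move_arm([
  [[0,0,-0.2,0,0,0,0],[0,0,-0.2,0,0,0,0],[0,0,-0.1,0,0,0,0],[0,0,0,0,0,0,0],[0,0,0,0,0,0,0]],
])

```text
clock: 13.9
eef_pos: [0.5046, 0.0339, 0.0765]
tool_rot: [0.998, 0.067, 0.0, -0.001]
ft_force: [-0.2, 1.2, -0.6]
grip_width: 0.0232
```

```bash
python3 - <<'E'
from h import *
st()
E
```

```text
t 13.9 p [0.5046 0.0339 0.0765] zaxis [ 0.0003  0.0015 -1.    ] yaw_y -82.32 F [-0.17  1.16 -0.59] M [0.135 0.017 0.005] w 0.0232
```

Emit:
move_arm([
  [[0,0,-0.1,0,0,0,0],[0,0,-0.1,0,0,0,0],[0,0,0,0,0,0,0],[0,0,0,0,0,0,0],[0,0,0,0,0,0,0]],
])

```text
clock: 14.4
eef_pos: [0.5047, 0.0339, 0.0746]
tool_rot: [0.998, 0.067, 0.0, -0.001]
ft_force: [-0.5, 0.4, -0.1]
grip_width: 0.023
```

```bash
python3 - <<'E'
from h import *
st()
E
```

```text
t 14.4 p [0.5047 0.0339 0.0746] zaxis [ 0.0006  0.0015 -1.    ] yaw_y -82.32 F [-0.54  0.37 -0.15] M [0.162 0.026 0.002] w 0.023
```

Emit:
move_arm([
  [[-0.05,0.35,0.06,0,0,0,0],[-0.05,0.35,0,0,0,0,0],[-0.05,0.35,0,0,0,0,0],[-0.03,0.25,0,0,0,0,0],[0,0,0,0,0,0,0]],
])

```text
clock: 14.9
eef_pos: [0.503, 0.0455, 0.075]
tool_rot: [0.998, 0.066, 0.0, 0.002]
ft_force: [0.3, -1.4, -0.4]
grip_width: 0.0231
```

```bash
cat >> h.py <<'E'
def jb():
    o=bot.get_obs(); th=np.radians(8.14); q=o["eef_pos"][:2]+np.array([-.0004,-.0005])-[.5018,.0504]
    print("pin a,b mm",round(1000*float(q@[np.cos(th),np.sin(th)]),2),round(1000*float(q@[-np.sin(th),np.cos(th)]),2),"nose z",round(1000*float(o["eef_pos"][2])-50.6,2)); st()
E
python3 - <<'E'
from h import *
jb()
E
```

```text
pin a,b mm -0.0 -5.5 nose z 24.44
t 14.9 p [0.503  0.0455 0.075 ] zaxis [ 0.0011 -0.0045 -1.    ] yaw_y -82.41 F [ 0.29 -1.35 -0.4 ] M [-0.31  -0.065 -0.001] w 0.0231
```

Emit:
move_arm([
  [[-0.03,0.2,0,0.2,0,0,0],[0,0.1,-0.05,0,0,0,0],[0,0,-0.05,0,0,0,0],[0,0,-0.05,0,0,0,0],[0,0,0,0,0,0,0]],
])

```text
clock: 15.4
eef_pos: [0.5028, 0.0482, 0.0746]
tool_rot: [0.998, 0.066, 0.001, 0.001]
ft_force: [-0.5, -2.3, -1.0]
grip_width: 0.0231
```

```bash
python3 - <<'E'
from h import *
jb()
E
```

```text
pin a,b mm 0.23 -2.72 nose z 23.97
t 15.4 p [0.5028 0.0482 0.0746] zaxis [ 0.002  -0.0019 -1.    ] yaw_y -82.43 F [-0.51 -2.32 -0.99] M [-0.533  0.103 -0.005] w 0.0231
```

Emit:
move_arm([
  [[0,0,-0.1,0,0,0,0],[0,0,-0.1,0,0,0,0],[0,0,0,0,0,0,0],[0,0,0,0,0,0,0],[0,0,0,0,0,0,0]],
])

```text
clock: 15.9
eef_pos: [0.5029, 0.0483, 0.0745]
tool_rot: [0.998, 0.066, 0.002, 0.001]
ft_force: [-0.1, -1.7, 2.2]
grip_width: 0.0231
```

```bash
python3 - <<'E'
from h import *
jb()
E
```

```text
pin a,b mm 0.3 -2.7 nose z 23.93
t 15.9 p [0.5029 0.0483 0.0745] zaxis [ 0.0032 -0.0012 -1.    ] yaw_y -82.44 F [-0.13 -1.75  2.16] M [-0.576  0.256 -0.019] w 0.0231
```

Emit:
move_arm([
  [[-0.05,0.15,-0.08,0,0.2,0,0],[-0.02,0.15,-0.08,0,0,0,0],[-0.02,0.15,-0.08,0,0,0,0],[0,0,-0.08,0,0,0,0],[0,0,0,0,0,0,0]],
])

```text
clock: 16.4
eef_pos: [0.5029, 0.0488, 0.0745]
tool_rot: [0.998, 0.065, 0.001, 0.006]
ft_force: [0.0, -2.1, 0.1]
grip_width: 0.0232
```

```bash
python3 - <<'E'
from h import *
jb()
E
```

```text
pin a,b mm 0.39 -2.22 nose z 23.92
t 16.4 p [0.5029 0.0488 0.0745] zaxis [ 0.0024 -0.0109 -0.9999] yaw_y -82.6 F [ 0.02 -2.11  0.1 ] M [-0.485  0.144  0.02 ] w 0.0232
```

Emit:
move_arm([
  [[-0.05,0.25,0,0.6,0.1,0,0],[-0.04,0.25,-0.06,0,0,0,0],[-0.04,0.2,-0.06,0,0,0,0],[0,0,-0.06,0,0,0,0],[0,0,0,0,0,0,0]],
])

```text
clock: 16.9
eef_pos: [0.5027, 0.0553, 0.0721]
tool_rot: [0.998, 0.064, 0.001, 0.001]
ft_force: [0.6, -3.5, 0.7]
grip_width: 0.0233
```

```bash
python3 - <<'E'
from h import *
jb()
E
```

```text
pin a,b mm 1.14 4.25 nose z 21.5
t 16.9 p [0.5027 0.0553 0.0721] zaxis [ 0.0024 -0.0023 -1.    ] yaw_y -82.65 F [ 0.56 -3.5   0.71] M [-0.931 -0.111  0.034] w 0.0233
```

Emit:
move_arm([
  [[-0.1,0,-0.15,0,0.1,0,0],[0,0,-0.15,0,0,0,0],[0,0,-0.1,0,0,0,0],[0,0,0,0,0,0,0],[0,0,0,0,0,0,0]],
])

```text
clock: 17.4
eef_pos: [0.502, 0.0554, 0.0675]
tool_rot: [0.998, 0.064, 0.0, 0.001]
ft_force: [0.5, -2.8, 0.7]
grip_width: 0.0232
```

```bash
python3 - <<'E'
from h import *
jb()
E
```

```text
pin a,b mm 0.49 4.49 nose z 16.9
t 17.4 p [0.502  0.0554 0.0675] zaxis [ 0.001  -0.0021 -1.    ] yaw_y -82.64 F [ 0.54 -2.76  0.72] M [-0.801 -0.173 -0.013] w 0.0232
```

Emit:
move_arm([
  [[-0.03,-0.1,-0.15,0,0,0,0],[0,0,-0.15,0,0,0,0],[0,0,-0.2,0,0,0,0],[0,0,-0.2,0,0,0,0],[0,0,0,0,0,0,0]],
])

```text
clock: 17.9
eef_pos: [0.5014, 0.0552, 0.0615]
tool_rot: [0.998, 0.064, 0.001, -0.0]
ft_force: [1.0, -1.7, -2.0]
grip_width: 0.0231
```

```bash
python3 - <<'E'
from h import *
jb()
E
```

```text
pin a,b mm -0.17 4.41 nose z 10.87
t 17.9 p [0.5014 0.0552 0.0615] zaxis [ 0.0012  0.0001 -1.    ] yaw_y -82.61 F [ 1.03 -1.74 -1.97] M [-0.409 -0.151  0.015] w 0.0231
```

Emit:
move_arm([
  [[0,-0.03,-0.15,0,0,0,0],[0,0,-0.2,0,0,0,0],[0,0,-0.15,0,0,0,0],[0,0,0,0,0,0,0],[0,0,0,0,0,0,0]],
])

```text
clock: 18.4
eef_pos: [0.5013, 0.0555, 0.0596]
tool_rot: [0.998, 0.065, 0.001, -0.001]
ft_force: [1.0, -1.3, -0.3]
grip_width: 0.0233
```

```bash
python3 - <<'E'
from h import *
jb()
E
```

```text
pin a,b mm -0.2 4.66 nose z 9.01
t 18.4 p [0.5013 0.0555 0.0596] zaxis [ 0.0028  0.0016 -1.    ] yaw_y -82.58 F [ 1.01 -1.3  -0.3 ] M [-0.483 -0.149 -0.047] w 0.0233
```

Emit:
move_arm([
  [[0,0,-0.15,0,0,0,0],[0,0,-0.2,0,0,0,0],[0,0,-0.2,0,0,0,0],[0,0,-0.2,0,0,0,0],[0,0,-0.2,0,0,0,0]],
])

```text
clock: 18.9
eef_pos: [0.5014, 0.0555, 0.0595]
tool_rot: [0.998, 0.065, 0.003, -0.001]
ft_force: [-5.1, -3.7, 18.3]
grip_width: 0.0228
```

```bash
python3 - <<'E'
from h import *
jb()
snap("w8"); s=np.load("w8.npz")
c=s["p"][130:310,210:400,::-1]; cv2.imwrite("pics/c8.png",cv2.resize(c,None,fx=3.3,fy=3.3,interpolation=cv2.INTER_CUBIC))
E
```

```text
pin a,b mm -0.1 4.62 nose z 8.87
t 18.9 p [0.5014 0.0555 0.0595] zaxis [ 0.0067  0.002  -1.    ] yaw_y -82.57 F [-5.07 -3.71 18.27] M [-0.633  1.361  0.038] w 0.0228
t 18.95 p [0.5015 0.0555 0.0595] zaxis [ 0.0069  0.002  -1.    ] yaw_y -82.57 F [-5.27 -2.18 17.07] M [-0.614  1.322  0.038] w 0.0232
```

View pics/c8.png

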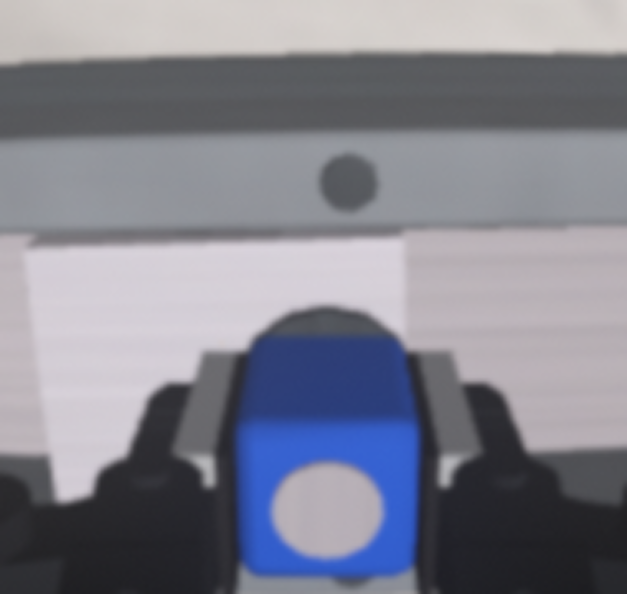

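Emit:
move_arm([
  [[0,0,0.05,0,0,0,0],[0,0,0,0,0,0,0],[0,0,0,0,0,0,0.6],[0,0,0,0,0,0,0.6],[0,0,0,0,0,0,0.6]],
])

```text
clock: 19.45
eef_pos: [0.5006, 0.057, 0.0588]
tool_rot: [0.998, 0.065, 0.003, -0.003]
ft_force: [0.3, 0.3, -0.7]
grip_width: 0.051
```

Emit:
move_arm([
  [[0,0,0,0,0,0,0.6],[0,0,0,0,0,0,0.6],[0,0,2,0,0,0,0.6],[0,0,3,0,0,0,0.6],[0,0,3,0,0,0,0.6]],
])

```text
clock: 19.95
eef_pos: [0.4955, 0.0572, 0.1351]
tool_rot: [0.998, 0.066, -0.004, -0.003]
ft_force: [0.8, 0.2, -0.8]
grip_width: 0.0515
```

Emit:
move_arm([
  [[-2,0,3,0,0,0,1],[-3,0,0,0,0,0,1],[0,0,0,0,0,0,1],[0,0,0,0,0,0,1],[0,0,0,0,0,0,1]],
])

```text
clock: 20.45
eef_pos: [0.4478, 0.0579, 0.1709]
tool_rot: [0.998, 0.066, 0.001, -0.004]
ft_force: [0.7, 0.3, 0.1]
grip_width: 0.0854
```

```bash
python3 - <<'E'
from h import *
snap("w9"); s=np.load("w9.npz"); P=pc(s);z=P[...,2]; 
m=(s["d"]>0)&(abs(P[...,0]-.501)<.02)&(abs(P[...,1]-.055)<.02)&(z>.08)&(z<.1)
print("top z",np.percentile(z[m],[5,50,95]),P[m].mean(0))
A=np.c_[P[m][:,:2]-P[m][:,:2].mean(0),np.ones(m.sum())]; print("tilt",np.linalg.lstsq(A,z[m],rcond=None)[0])
m=(s["d"]>0)&(abs(P[...,0]-.4986)<.018)&(abs(P[...,1]-.092)<.012)
print("plate z",np.median(z[m]))
E
```

```text
t 20.5 p [0.4482 0.058  0.1709] zaxis [ 0.0015  0.0075 -1.    ] yaw_y -82.47 F [-0.65  0.7   0.07] M [-0.     0.018  0.028] w 0.0853
top z [0.0871 0.089  0.0906] [0.5009 0.055  0.089 ]
tilt [-0.0151 -0.0056  0.089 ]
plate z 0.05109195405733674
```

View pics/w9.png

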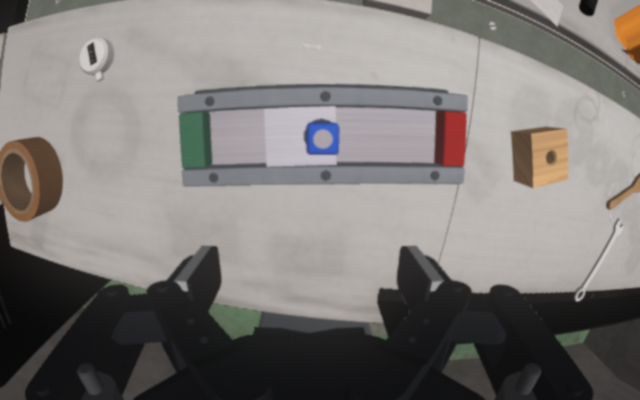

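```bash
python3 -c "
from h import *
print(bot.job_done()); st()"
```

```text
the job is handed in; nothing more can be done
None
the job is handed in; nothing more can be done
```

The pin is pressed home through all three plates into the floor hole. I released it and handed the job in at about 20.5 s; the hand-in reports no verdict.

**How it went:** I lowered the pin into the top plate's hole and dragged it about 7 mm towards the green end, into the middle plate's hole. I then dragged it back 5 mm into the lowest plate's hole. From there I moved the pack towards green with a light touch on the floor, and the pin dropped at roughly y = +4.5 mm in the jig.

**Force:** While pressing home I read about 18 N at the wrist, the largest reading in the job. I read the force once per move rather than continuously, so a brief peak between readings would not show.

**Last checks:**
- **Pin height:** the top of the grip is at z = 0.089 m and the top plate's upper face at 0.051 m. That 38 mm difference puts the collar on the plate.
- **Tilt:** the pin's tilt measured about 0.016 rad from the camera's depth data.
- **Plunger:** I did not read it directly. The nose depth implies it is down about 6 mm.
- **Surroundings:** the gripper is open and clear. In the last wrist picture the bystanders in view showed no sign of having been moved; the brush was only partly in view and I did not measure their positions.

No check failed. The only disagreement was 1 mm or less between separate camera estimates of the top hole and of the pin's position in the gripper, which the hole clearance absorbed.

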